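Slide the cup carriage home under the filling funnel

TASK

Get the filling stand ready: with closed fingertips, push the small upright tab at the tail of the metal carriage board so that the board slides along its rails, cup and all, until you feel it drop into its notches and lie flat under the funnel; then stop pushing and draw back clear. Only push the board: do not lift it, do not ram it against the notches, do not touch the cup or let it tip, and leave everything else standing where it is.

Things in the scene. Friction and masses are not known exactly. Their poses are not given: they have to be found in the camera images.
- stand: fixed filling stand: plywood base 430 x 180 x 12 mm (x from -225 to +205 mm), two rails along its x axis between plywood side guides (tops 48 mm above the bench, 136 mm apart inside), a post at the +x end holding a funnel. Its pose varies. Origin on the bench under where the board's centre sits when home; +x is the direction to push, z up
- home (a point): point on the stand where the board's origin lies when home: level with the rail tops, 30 mm above the bench. Axes as the stand's. Each rail has two square notches, 26 mm long (x) and 12 mm deep, centred 80 mm before and 80 mm after this point
- spout (a point): tip of the funnel's spout, 155 mm above the bench, 55 mm ahead (+x) of the home point on the stand's centre line; the funnel's rim is 120 mm across, 269 mm above the bench
- carriage: loose metal board, 240 (x) x 130 (y) x 10 mm, about 0.7 kg; two cleats under it, 18 mm long (x) and 10 mm deep, at x = -80 and +80 mm, ride on the rails. Origin: centre of its underside, axes as the stand's. Starts 45 to 105 mm short of home, 40 mm above the bench; at the notches it drops to 30 mm and their walls stop it (play 4 mm each way). Sliding takes 3 to 10 N
- push_face (a point): centre of the rear (-x) face of the upright tab at the board's tail: push here, towards +x. Tab 36 mm wide (y), 14 mm thick, 36 mm tall, flush with the tail end of the plate. The point is 120 mm behind the board's origin and 28 mm above it, half-way up the tab (68 mm above the bench at the start, 58 mm when home)
- cup: grey measuring cup, open at the top, 66 mm across the rim, 89 mm tall, light and loose, standing in a 5 mm high locating ring on the board, 55 mm ahead (+x) of the board's origin. Origin at the centre of its underside. It rides on the board
- green_bottle: small slim bottle with a tall cap, 40 mm across, 166 mm tall, loose, standing on the stand's base beside the funnel post; origin at the centre of its underside. Bystander
- tape_narrow: roll of narrow masking tape lying flat, 100 mm across, 25 mm high, on the bench beside the stand; origin at the centre of its underside. Bystander
- tape_wide: roll of wide packing tape lying flat, 92 mm across, 48 mm high, right of the stand; origin at the centre of its underside. Bystander
- scissors: scissors lying flat, 199 mm long, 9 mm high; origin under their middle. Bystander
- marker: marker pen lying flat, 135 mm long, 17 mm thick; origin under its middle. Bystander
- spray_bottle: white spray bottle, 54 mm across, 198 mm tall, standing beyond the funnel end of the stand; origin at the centre of its underside. Bystander
There are look-alikes about, which are no part of the job. Leave any pink or yellow look-alike of the cup alone.

How it is judged:
By the outcome, as a careful person would: the job done as asked, in the order asked, and still so for the second after the job is handed in, with the robot touching nothing.
It also fails if it takes over 42 s, if anything falls off the work surface, if the arm or the gripper's body presses on something with over 40 N, if the wrist force passes 120 N, or if a joint passes its speed limit or range.

ROBOT

A 7-joint arm with a two-finger parallel gripper is mounted at the origin on a cart in front of the work surface, level with it; the furniture and walls round the work are solid. World frame = base frame: x ahead of the robot, y to its left, z up, the work surface at z = 0. Lengths are in m, angles in rad, forces in N, time in s.
With the tool pointing down it reaches from about 0.425 to 0.95 m from the base axis. Payload 4.7 kg.
Tool frame: the origin (TCP) lies midway between the tips of the shut fingers; the grasp point (between the pads) lies 19 mm behind it (grip_depth is the distance from the TCP to the grasp point, in m); y points along the fingers, x is the direction in which the jaws open and shut, and the axes are right-handed (so a half turn about y gives the same grasp; the last joint's range is limited). The gripper opens to 87 mm and grips with 3 to 60 N. Pads are 19 mm wide; open, the fingers measure 117 mm over their backs; the gripper's body (75 mm by 190 mm) begins 51 mm behind the grasp point.
Start: joints at [1.125, 0.469, -0.049, 1.532, 0.024, 1.141, -0.082], TCP at [0.273, -0.617, 0.223] pointing down, gripper open.
Joint ranges: [-2.59, 2.59], [-0.33, 1.99], [-1.39, 1.29], [0.1, 2.45], [-1.04, 4.18], [0.21, 1.99], [-2.66, 2.66]. Speed limits (rad/s): [2.57, 2.57, 3.14, 3.14, 3.14, 3.14, 3.14].

INTERFACE

Orientations are given as a unit quaternion [x, y, z, w].
In Python, from bench import get_obs, grab_frame, finish_job, grip_depth gives the robot as it stands.
- The arm moves only by the tool jog_arm, never from a script. Its argument "moves" is a list of rows, each a list of 7 numbers: the gripper command: -1 is shut, 1 is fully open, values between are in proportion, then the shift along the world's x, y, z in m, then the turn, a rotation vector about the world's x, y, z in rad. In form: [[fingers, tx, ty, tz, wx, wy, wz], ...]. A call has 1 to 20 rows; each row is the pose to reach, as a shift and turn from the pose commanded when the call began; what a row does not reach only later rows make up. A row lasts 1/10 s, in which the tool goes at most 50 mm and 8.59 degrees, less where a joint would pass 70% of its speed; a pose out of reach is approached as far as the arm can. A call with a gripper value outside its range is refused whole. The fingers move at their own pace and stop on an object; "squeeze" is the grip in N (left out, the last holds). Time passes only in rows, so rows that repeat a pose let the fingers close. It gives the time, the measured TCP pose, the force and the opening at its end, in the units of the state.
- get_obs(): the state, without advancing time (a new reading comes with each control period).
- grab_frame(name): name is "side" or "top" or "wrist"; returns a dict with "color" (384x512x3 uint8, red, green, blue), "vfov" (degrees; the focal length in pixels is half the picture's height over the tangent of half this angle, whatever the lens; pixels are square), "cx", "cy" (the principal point, pixels), "dist" ([k1, k2, p1, p2, k3] as OpenCV has them; the pictures are not rectified), "R" (3x3) and "t" (3): a world point X has camera coordinates R X + t; the wrist camera has in their place "T_tool_cam" (4x4, takes a point from camera to tool coordinates, whose origin is the TCP and whose axes are the tool frame's). Camera axes: x right, y down, z forward; pixel columns grow to the right and rows downward; lengths in m; the calibration is good to about 2 mm. A picture is of the moment at which its call begins: read the wrist's pose just before it. There is no depth.
- finish_job(): hands the job in, once; it reports no verdict.
The state is a dict: "time": time; "qpos": joint angles; "qvel": joint speeds; "effort": joint torques, N m; "eef_pos": TCP position; "orientation": TCP orientation; "contact_force": force on the tool from outside, world axes, zero at the start; "ft_torque": the same for the moment, N m; "opening": finger opening in m.
Only numpy, scipy, OpenCV 4.12 (cv2) and the standard library are available. Lean on these libraries where they do the work, as an engineer would, in place of code of your own. Each camera call takes 0.05 s, during which the arm holds its last target.

## Working session

There is one attempt and no reset: what is moved stays moved. The work goes in short steps, Python scripts to look and compute and a tool call to move; the robot and the scene stay as the last step left them, time stands still between calls to the robot, and variables do not carry over. Pictures are saved under pics/ and viewed, and the job is handed in when it is done.

Besides the shell and the picture viewer there is one more tool, called as name([rows], argument=value, ...), one row to a line, values as JSON. jog_arm: Moves the arm, as the interface text tells. Its arguments: {"type":"object","properties":{"moves":{"type":"array"},"squeeze":{"type":"number"}},"required":["moves"]}

```bash
mkdir -p pics
python3 - <<'E'
from bench import *
import cv2,pickle
o=get_obs();print(o, grip_depth)
for n in("side","top"):
    f=grab_frame(n);pickle.dump(f,open(n+'0.pkl','wb'))
    cv2.imwrite(f'pics/{n}0.png',f['color'][:,:,::-1]);print(n,{k:v for k,v in f.items() if k!='color'})
E
```

```text
{'time': 0.0, 'qpos': array([ 1.12510633,  0.46945548, -0.04853786,  1.5336668 ,  0.02411937,
        1.14095992, -0.08229838]), 'qvel': array([-0.00214495, -0.00046297,  0.00092207,  0.00182581,  0.00026731,
       -0.00042053, -0.00133206]), 'effort': array([ 2.30098685e-04, -5.07978380e+01, -8.12992221e-02, -2.36156702e+01,
       -6.15415466e-02,  3.78779008e-02,  1.76289172e-04]), 'eef_pos': array([ 0.27299969, -0.61670137,  0.22150126]), 'orientation': array([-0.59229106,  0.38632453, -0.3851555 ,  0.59295859]), 'contact_force': array([0.0110984 , 0.76643529, 0.45130259]), 'ft_torque': array([-0.03409329, -0.05832788, -0.07042791]), 'opening': 0.08701916468926181} 0.0187
side {'vfov': 55.74302990263898, 'cx': 248.80242480799464, 'cy': 190.39847604065565, 'dist': array([-0.02309765,  0.        ,  0.        ,  0.        ,  0.        ]), 'R': array([[-0.79843528, -0.60206902, -0.00374125],
       [-0.24179032,  0.32632922, -0.91380889],
       [ 0.5513969 , -0.72871266, -0.40612722]]), 't': array([0.45678015, 0.26145951, 0.95826415])}
top {'vfov': 55.55787256651314, 'cx': 259.4060047654641, 'cy': 191.66414746361056, 'dist': array([-0.02699457,  0.        ,  0.        ,  0.        ,  0.        ]), 'R': array([[-0.01462945, -0.99949605, -0.02817131],
       [-0.98095919,  0.01980361, -0.19320168],
       [ 0.19366221,  0.02480847, -0.98075455]]), 't': array([0.02532508, 0.55945381, 1.1291367 ])}
```

```bash
ls -la .
```

```text
total 1172
drwxr-xr-x  3 agent agent   4096 Dec  6 00:12 .
drwxr-xr-x 23 root  root    4096 Dec  6 00:12 ..
drwxr-xr-x  2 agent agent   4096 Dec  6 00:12 pics
-rw-r--r--  1 agent agent 590325 Dec  6 00:12 side0.pkl
-rw-r--r--  1 agent agent 590325 Dec  6 00:12 top0.pkl
```

View pics/side0.png

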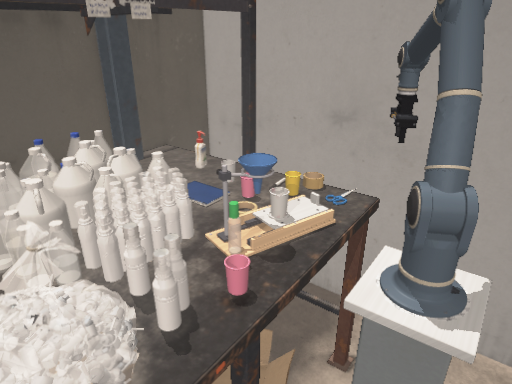

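View pics/top0.png

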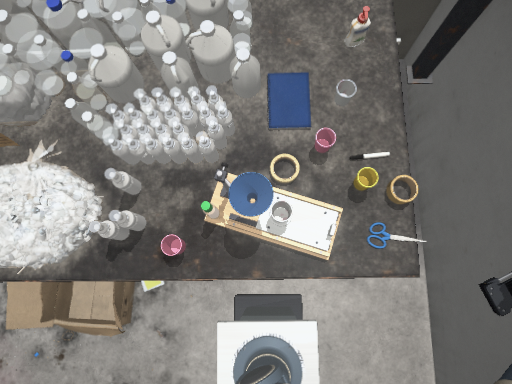

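The top view shows the stand with its tail (tab) at about (331,230) and its funnel end at about (220,190), so the push runs left, roughly +y. The blue funnel is at (251,194). The cup on the board is at (282,211), and the pink and yellow look-alikes stand off the stand.

Run:
```python
import cv2,pickle
f=pickle.load(open('top0.pkl','rb'))['color'][:,:,::-1]
cv2.imwrite('pics/tc.png',cv2.resize(f[165:270,195:355],None,fx=5,fy=5,interpolation=cv2.INTER_CUBIC))
f=pickle.load(open('side0.pkl','rb'))['color'][:,:,::-1]
cv2.imwrite('pics/sc.png',cv2.resize(f[145:260,200:360],None,fx=5,fy=5,interpolation=cv2.INTER_CUBIC))
```

```text
(no output)
```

View pics/tc.png

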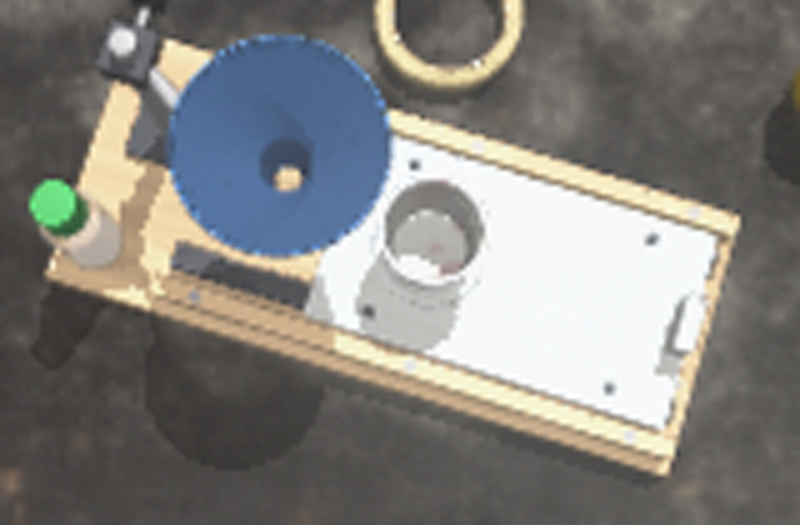

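View pics/sc.png

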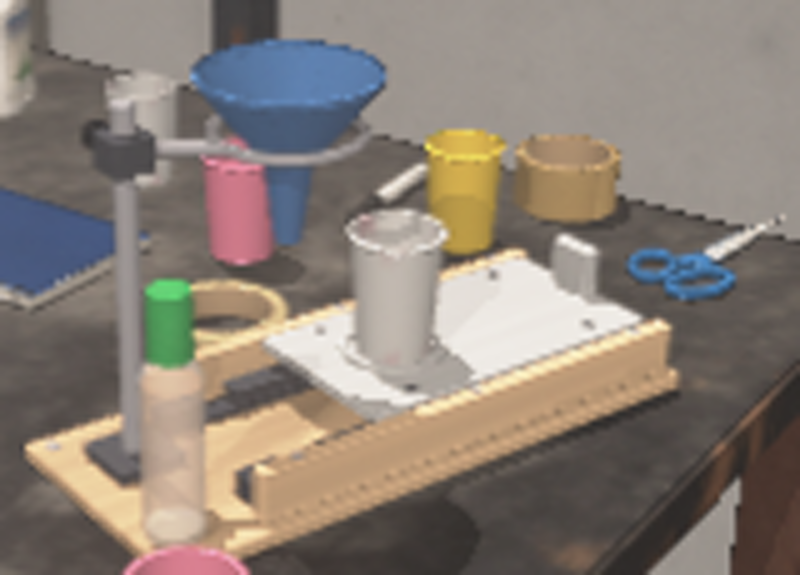

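```bash
cat > h.py <<'E'
import numpy as np,cv2,pickle
def K(f):
    h,w=f['color'].shape[:2];fl=h/2/np.tan(np.radians(f['vfov']/2))
    return np.array([[fl,0,f['cx']],[0,fl,f['cy']],[0,0,1.]])
def ray(f,uv):
    p=cv2.undistortPoints(np.array(uv,float).reshape(-1,1,2),K(f),f['dist']).reshape(-1,2)
    d=np.c_[p,np.ones(len(p))]@f['R'];return -f['R'].T@f['t'],d
def onz(f,uv,z):
    c,d=ray(f,uv);return c+d*((z-c[2])/d[:,2])[:,None]
def proj(f,X):
    r,_=cv2.Rodrigues(f['R']);return cv2.projectPoints(np.array(X,float).reshape(-1,1,3),r,f['t'],K(f),f['dist'])[0].reshape(-1,2)
E
python3 - <<'E'
from h import *
f=pickle.load(open('top0.pkl','rb'));s=pickle.load(open('side0.pkl','rb'))
def t(x,y,o=(195,165)):return [o[0]+(x+.5)/5-.5,o[1]+(y+.5)/5-.5]
P=lambda l,z:print(l[0],onz(f,[t(*p) for p in l[1:]],z).round(4).tolist())
P(['guide L out top',(395,108),(740,215)],.048)
P(['plate right edge',(720,235),(660,428)],.05)
P(['plate low edge',(330,315),(660,428)],.05)
P(['plate up edge',(395,140),(720,235)],.05)
P(['tab top rear',(703,296),(690,350)],.086)
P(['tab top front',(690,295),(675,348)],.086)
P(['cup rim c',(435,232)],.139)
P(['funnel c',(280,145)],.269)
P(['bottle cap',(55,205)],.166)
S=lambda l,z:print('S',l[0],onz(s,[t(*p,o=(200,145)) for p in l[1:]],z).round(4).tolist())
S(['tab top',(557,237),(598,252)],.086)
S(['cup rim',(397,230)],.139)
S(['guide right top outer',(258,470),(668,325)],.048)
S(['plate right tail corner',(642,320)],.05)
S(['funnel',(288,75)],.269)
E
```

```text
guide L out top [[0.5785, -0.031, 0.048], [0.5034, -0.2517, 0.048]]
plate right edge [[0.4904, -0.2378, 0.05], [0.3685, -0.1933, 0.05]]
plate low edge [[0.4435, 0.0136, 0.05], [0.3685, -0.1933, 0.05]]
plate up edge [[0.5567, -0.0305, 0.05], [0.4904, -0.2378, 0.05]]
tab top rear [[0.4476, -0.2182, 0.086], [0.4145, -0.2085, 0.086]]
tab top front [[0.4484, -0.2103, 0.086], [0.4159, -0.1993, 0.086]]
cup rim c [[0.4832, -0.0518, 0.139]]
funnel c [[0.5128, 0.0336, 0.269]]
bottle cap [[0.4994, 0.1711, 0.166]]
S tab top [[0.4469, -0.2114, 0.086], [0.4108, -0.2055, 0.086]]
S cup rim [[0.4843, -0.0511, 0.139]]
S guide right top outer [[0.4664, 0.1277, 0.048], [0.3502, -0.2, 0.048]]
S plate right tail corner [[0.3668, -0.1925, 0.05]]
S funnel [[0.5071, 0.0424, 0.269]]
```

Run:
```python
from h import *
from bench import *
from scipy.spatial.transform import Rotation as R
o=get_obs();A=R.from_quat(o['orientation']).as_matrix();print(A.round(3))
d=np.array([np.cos(np.radians(71.3)),np.sin(np.radians(71.3)),0])
# desired: tool y = -z, tool x = perpendicular to push
for sg in(1,-1):
    x=sg*np.array([-d[1],d[0],0]);y=np.array([0,0,-1.]);z=np.cross(x,y)
    B=np.c_[x,y,z];print(sg,R.from_matrix(B@A.T).as_rotvec(),np.degrees(R.from_matrix(B@A.T).magnitude()))
f=pickle.load(open('top0.pkl','rb'))
print(onz(f,[(367,172),(325,134)],.1),onz(f,[(402,189),(378,236),(424,241),(356,157),(285,168)],.02))
w=grab_frame('wrist');pickle.dump(w,open('w0.pkl','wb'));cv2.imwrite('pics/w0.png',w['color'][:,:,::-1]);print(w['T_tool_cam'].round(3))
```

```text
[[ 0.405 -0.001  0.914]
 [-0.914  0.002  0.405]
 [-0.002 -1.    -0.   ]]
1 [-1.68131332e-03  1.44580899e-03 -2.31400097e+00] 132.58255007656447
-1 [-0.00117747 -0.00136926  0.82759074] 47.41756973448274
[[ 0.6069581  -0.32404835  0.1       ]
 [ 0.73535351 -0.19897122  0.1       ]] [[ 0.56616019 -0.45824422  0.02      ]
 [ 0.41213839 -0.36673491  0.02      ]
 [ 0.39316195 -0.51414617  0.02      ]
 [ 0.6798957  -0.31292357  0.02      ]
 [ 0.64655803 -0.07133282  0.02      ]]
[[ 1.     0.    -0.    -0.001]
 [ 0.    -0.255  0.967 -0.162]
 [ 0.    -0.967 -0.255  0.07 ]
 [ 0.     0.     0.     1.   ]]
```

View pics/w0.png

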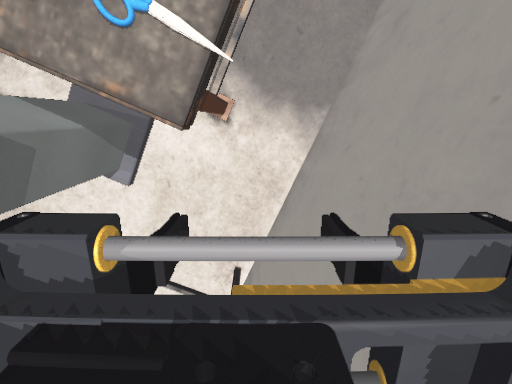

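jog_arm([
  [-1, 0.005, 0.015, 0, 0, 0, 0.03],
  [-1, 0.015, 0.04, 0, 0, 0, 0.09],
  [-1, 0.03, 0.075, 0, 0, 0, 0.17],
  [-1, 0.043, 0.11, 0, 0, 0, 0.25],
  [-1, 0.057, 0.145, 0, 0, 0, 0.33],
  [-1, 0.07, 0.18, 0, 0, 0, 0.42],
  [-1, 0.084, 0.213, 0, 0, 0, 0.5],
  [-1, 0.097, 0.246, 0, 0, 0, 0.58],
  [-1, 0.11, 0.278, 0, 0, 0, 0.66],
  [-1, 0.121, 0.305, 0, 0, 0, 0.73],
  [-1, 0.13, 0.327, 0, 0, 0, 0.78],
  [-1, 0.136, 0.34, 0, 0, 0, 0.81],
  [-1, 0.138, 0.347, 0, 0, 0, 0.828],
  [-1, 0.138, 0.347, 0, 0, 0, 0.828],
  [-1, 0.138, 0.347, 0, 0, 0, 0.828],
])

```text
time: 1.65
eef_pos: [0.4108, -0.2714, 0.2224]
orientation: [0.698, -0.116, 0.115, -0.697]
contact_force: [-0.5, 0.3, -0.3]
opening: 0.0003
```

```bash
cat > look.py <<'E'
import sys
from h import *
from bench import *
o=get_obs();print(o['time'],o['eef_pos'].round(4),o['orientation'].round(4),o['contact_force'].round(2),o['opening'])
for n in sys.argv[2:]:
    w=grab_frame(n);w['o']=o;pickle.dump(w,open(n+sys.argv[1]+'.pkl','wb'));cv2.imwrite(f'pics/{n}{sys.argv[1]}.png',w['color'][:,:,::-1])
E
python3 look.py 1 wrist side
```

```text
1.65 [ 0.4108 -0.2714  0.2224] [ 0.6978 -0.1156  0.1154 -0.6975] [-0.48  0.29 -0.33] 0.0002633212544453543
```

View pics/wrist1.png

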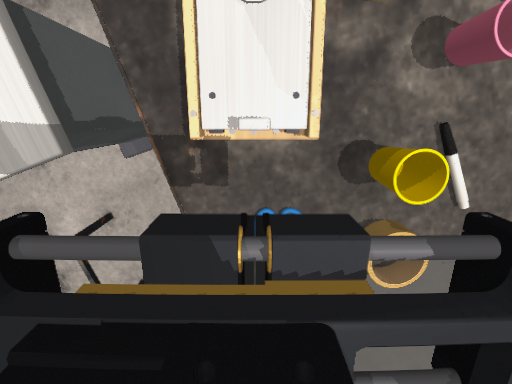

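View pics/side1.png

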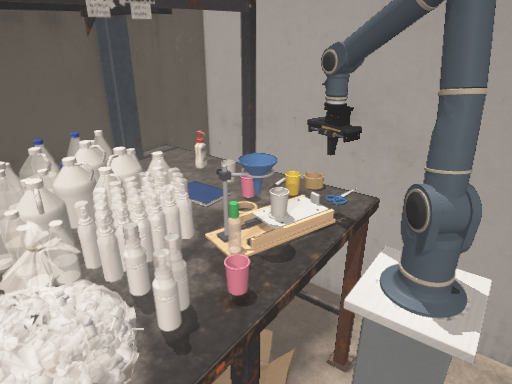

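The wrist view shows the board square to the tool. The tab is at about (255,123), the guides at x≈193 and 319, and the closed fingers below the stand's tail end.

Run:
```python
from h import *
from scipy.spatial.transform import Rotation as R
w=pickle.load(open('wrist1.pkl','rb'));o=w['o']
Rt=R.from_quat(o['orientation']).as_matrix();T=np.eye(4);T[:3,:3]=Rt;T[:3,3]=o['eef_pos']
C=np.linalg.inv(T@w['T_tool_cam']);w['R']=C[:3,:3];w['t']=C[:3,3];pickle.dump(w,open('wrist1.pkl','wb'))
cv2.imwrite('pics/wc.png',cv2.resize(w['color'][90:150,180:340,::-1],None,fx=5,fy=5,interpolation=cv2.INTER_CUBIC))
```

```text
(no output)
```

View pics/wc.png

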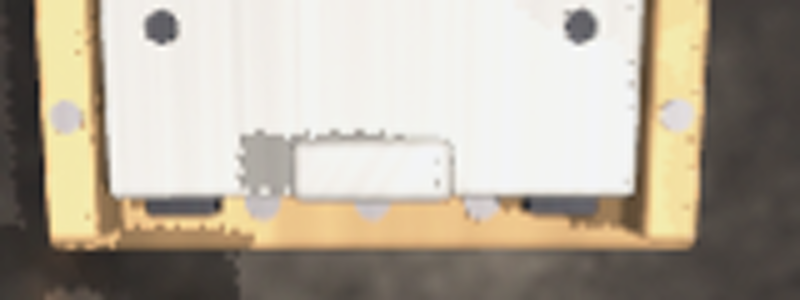

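Run:
```python
from h import *
w=pickle.load(open('wrist1.pkl','rb'))
t=lambda x,y:[180+(x+.5)/5-.5,90+(y+.5)/5-.5]
a=onz(w,[t(110,195),t(636,195)],.05);b=onz(w,[t(296,198),t(452,198)],.086);g=onz(w,[t(102,5),t(110,190),t(640,5),t(636,190)],.05)
print(a,a.mean(0),np.linalg.norm(a[1]-a[0]));print(b,b.mean(0),np.linalg.norm(b[1]-b[0]))
for p,q in((a[0],a[1]),(b[0],b[1])):
    v=q-p;print(np.degrees(np.arctan2(v[0],-v[1])), np.degrees(np.arctan2(v[1],v[0]))+90)
for p,q in((g[1],g[0]),(g[3],g[2])):
    v=q-p;print(np.degrees(np.arctan2(v[1],v[0])))
```

```text
[[ 0.3679011  -0.19446179  0.05      ]
 [ 0.49040443 -0.23615486  0.05      ]] [ 0.42915276 -0.21530833  0.05      ] 0.12940393539390838
[[ 0.4133441  -0.20938331  0.086     ]
 [ 0.44574533 -0.2204104   0.086     ]] [ 0.42954472 -0.21489686  0.086     ] 0.034226254485792175
71.20438618943645 71.20438618943643
71.20506477628761 71.2050647762876
71.08608885097006
72.5744426085299
```

jog_arm([
  [-1, 0, 0, -0.01, 0, 0, 0],
  [-1, 0, 0, -0.03, 0, 0, 0],
  [-1, 0, 0, -0.055, 0, 0, 0],
  [-1, 0, 0, -0.08, 0, 0, 0],
  [-1, 0, 0, -0.105, 0, 0, 0],
  [-1, 0, 0, -0.13, 0, 0, 0],
  [-1, 0, 0, -0.148, 0, 0, 0],
  [-1, 0, 0, -0.16, 0, 0, 0],
  [-1, 0, 0, -0.166, 0, 0, 0],
  [-1, 0, 0, -0.166, 0, 0, 0],
  [-1, 0.003, 0.009, -0.166, 0, 0, 0],
  [-1, 0.006, 0.019, -0.166, 0, 0, 0],
  [-1, 0.01, 0.028, -0.166, 0, 0, 0],
  [-1, 0.011, 0.033, -0.166, 0, 0, 0],
  [-1, 0.011, 0.033, -0.166, 0, 0, 0],
  [-1, 0.011, 0.033, -0.166, 0, 0, 0],
])

```text
time: 3.35
eef_pos: [0.4224, -0.2372, 0.0567]
orientation: [0.698, -0.114, 0.115, -0.698]
contact_force: [0.1, -0.1, -0.3]
opening: 0.0003
```

```bash
python3 look.py 2 wrist side
```

```text
3.35 [ 0.4224 -0.2372  0.0567] [ 0.6979 -0.1145  0.1147 -0.6977] [ 0.13 -0.1  -0.34] 0.0002947947964869169
```

View pics/wrist2.png

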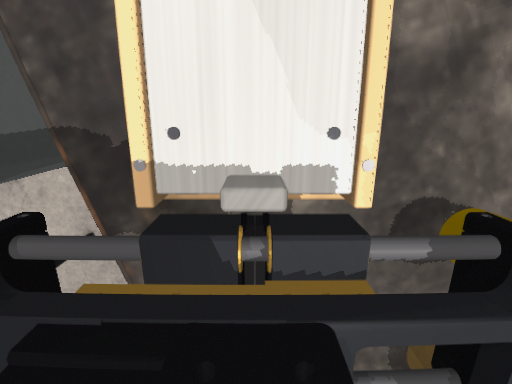

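View pics/side2.png

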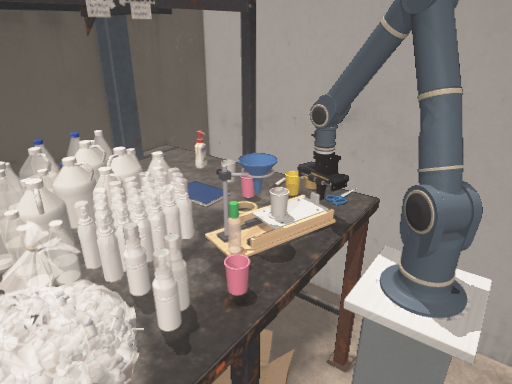

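jog_arm([
  [-1, 0.001, 0.003, 0, 0, 0, 0],
  [-1, 0.0021, 0.0062, 0, 0, 0, 0],
  [-1, 0.0029, 0.0085, 0, 0, 0, 0],
  [-1, 0.0032, 0.0095, 0, 0, 0, 0],
  [-1, 0.0035, 0.0104, 0, 0, 0, 0],
  [-1, 0.0039, 0.0114, 0, 0, 0, 0],
  [-1, 0.0042, 0.0123, 0, 0, 0, 0],
  [-1, 0.0045, 0.0133, 0, 0, 0, 0],
  [-1, 0.0048, 0.0142, 0, 0, 0, 0],
  [-1, 0.0052, 0.0152, 0, 0, 0, 0],
  [-1, 0.0055, 0.0161, 0, 0, 0, 0],
  [-1, 0.0058, 0.017, 0, 0, 0, 0],
  [-1, 0.0061, 0.018, 0, 0, 0, 0],
])

```text
time: 4.75
eef_pos: [0.4277, -0.221, 0.0566]
orientation: [0.698, -0.115, 0.115, -0.697]
contact_force: [-1.7, -5.1, 0.2]
opening: 0.0006
```

```bash
python3 look.py 3 wrist
```

```text
4.75 [ 0.4277 -0.221   0.0566] [ 0.6983 -0.1155  0.1151 -0.697 ] [-1.73 -5.08  0.17] 0.0006255317948946855
```

View pics/wrist3.png

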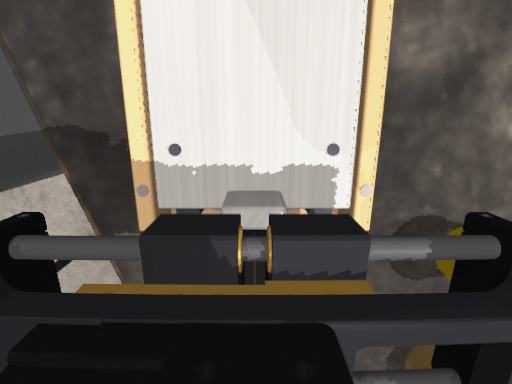

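jog_arm([
  [-1, 0.0005, 0.0014, 0, 0, 0, 0],
  [-1, 0.0011, 0.0033, 0, 0, 0, 0],
  [-1, 0.0018, 0.0054, 0, 0, 0, 0],
  [-1, 0.0026, 0.0076, 0, 0, 0, 0],
  [-1, 0.0034, 0.01, 0, 0, 0, 0],
  [-1, 0.0042, 0.0123, 0, 0, 0, 0],
  [-1, 0.005, 0.0147, 0, 0, 0, 0],
  [-1, 0.0058, 0.0171, 0, 0, 0, 0],
  [-1, 0.0066, 0.0194, 0, 0, 0, 0],
  [-1, 0.0074, 0.0218, 0, 0, 0, 0],
  [-1, 0.0082, 0.0242, 0, 0, 0, 0],
  [-1, 0.009, 0.0265, 0, 0, 0, 0],
  [-1, 0.0098, 0.0289, 0, 0, 0, 0],
  [-1, 0.0106, 0.0313, 0, 0, 0, 0],
  [-1, 0.0115, 0.0337, 0, 0, 0, 0],
  [-1, 0.0123, 0.036, 0, 0, 0, 0],
  [-1, 0.0131, 0.0384, 0, 0, 0, 0],
  [-1, 0.0138, 0.0405, 0, 0, 0, 0],
  [-1, 0.0143, 0.0421, 0, 0, 0, 0],
  [-1, 0.0147, 0.0431, 0, 0, 0, 0],
])

```text
time: 6.8
eef_pos: [0.4424, -0.1776, 0.0566]
orientation: [0.698, -0.116, 0.115, -0.697]
contact_force: [-1.2, -5.7, 0.3]
opening: 0.0005
```

```bash
python3 look.py 4 wrist side top
```

```text
6.8 [ 0.4424 -0.1776  0.0566] [ 0.6983 -0.1155  0.1149 -0.697 ] [-1.21 -5.71  0.29] 0.0004534114669422816
```

View pics/wrist4.png

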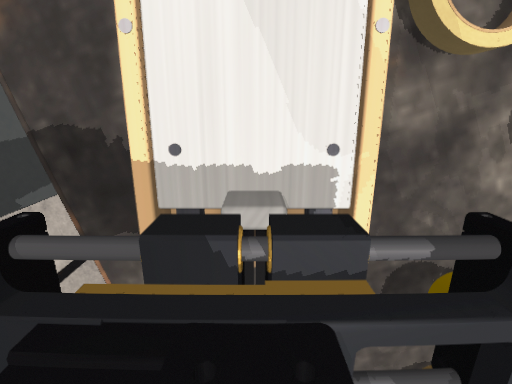

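Run:
```python
from h import *
a=pickle.load(open('side4.pkl','rb'))['color'][145:260,200:360,::-1];b=pickle.load(open('top4.pkl','rb'))['color'][165:270,195:355,::-1]
cv2.imwrite('pics/c4.png',np.vstack([cv2.resize(x,None,fx=2.7,fy=2.7,interpolation=cv2.INTER_CUBIC) for x in(a,b)]))
```

```text
(no output)
```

View pics/c4.png

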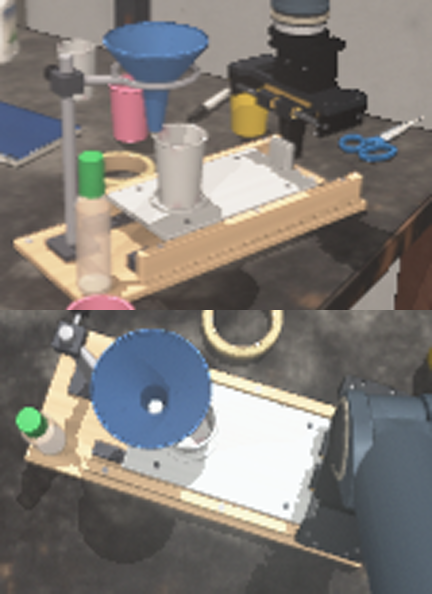

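Run:
```python
from h import *
from scipy.spatial.transform import Rotation as R
d=np.array([.3223,.9466])
for n in('wrist3','wrist4'):
    w=pickle.load(open(n+'.pkl','rb'));o=w['o']
    T=np.eye(4);T[:3,:3]=R.from_quat(o['orientation']).as_matrix();T[:3,3]=o['eef_pos']
    C=np.linalg.inv(T@w['T_tool_cam']);w['R']=C[:3,:3];w['t']=C[:3,3]
    p=onz(w,[(160,209.5),(348,209.5)],.05)
    print((p[:,:2]-[.4293,-.2151])@d,(o['eef_pos'][:2]-[.4293,-.2151])@d)
s=pickle.load(open('side4.pkl','rb'))
# cup rim & spout tip in side
print(onz(s,[(200+182/2.7,145+135/2.7)],.139),onz(s,[(200+154/2.7,145+130/2.7)],.155))
```

```text
[0.00563679 0.00572665] -0.006071112804589244
[0.05137247 0.05150526] 0.03968228625722303
[[0.49548306 0.00076402 0.139     ]] [[0.51034169 0.0376335  0.155     ]]
```

jog_arm([
  [-1, 0.0004, 0.0011, 0, 0, 0, 0],
  [-1, 0.0009, 0.0027, 0, 0, 0, 0],
  [-1, 0.0015, 0.0044, 0, 0, 0, 0],
  [-1, 0.0021, 0.0063, 0, 0, 0, 0],
  [-1, 0.0028, 0.0082, 0, 0, 0, 0],
  [-1, 0.0034, 0.0101, 0, 0, 0, 0],
  [-1, 0.0041, 0.012, 0, 0, 0, 0],
  [-1, 0.0047, 0.0139, 0, 0, 0, 0],
  [-1, 0.0054, 0.0158, 0, 0, 0, 0],
  [-1, 0.006, 0.0176, 0, 0, 0, 0],
  [-1, 0.0066, 0.0194, 0, 0, 0, 0],
  [-1, 0.0072, 0.0211, 0, 0, 0, 0],
  [-1, 0.0077, 0.0225, 0, 0, 0, 0],
  [-1, 0.008, 0.0236, 0, 0, 0, 0],
  [-1, 0.0083, 0.0244, 0, 0, 0, 0],
  [-1, 0.0085, 0.025, 0, 0, 0, 0],
])

```text
time: 8.55
eef_pos: [0.4508, -0.1528, 0.0566]
orientation: [0.698, -0.116, 0.115, -0.697]
contact_force: [-1.6, -4.9, 1.4]
opening: 0.0004
```

```bash
cat > chk.py <<'E'
import sys
from h import *
from bench import *
from scipy.spatial.transform import Rotation as R
d=np.array([.3223,.9466]);n=sys.argv[1]
o=get_obs();print(o['time'],o['eef_pos'].round(4),o['contact_force'].round(2),'along',(o['eef_pos'][:2]-[.4293,-.2151])@d,'F',o['contact_force'][:2]@d)
s=grab_frame('side');w=grab_frame('wrist')
pickle.dump((o,s,w),open(f'c{n}.pkl','wb'))
a=s['color'][145:245,200:360,::-1];b=w['color'][90:230,110:400,::-1]
cv2.imwrite(f'pics/c{n}.png',np.vstack([cv2.resize(a,(580,362),interpolation=cv2.INTER_CUBIC),cv2.resize(b,(580,280))[40:]]) )
E
sed -i 's/\[40:\]\]/[42:]]/' chk.py; python3 chk.py 5
```

```text
8.55 [ 0.4508 -0.1528  0.0566] [-1.6  -4.89  1.39] along 0.06592825292530652 F -5.143470365791661
```

View pics/c5.png

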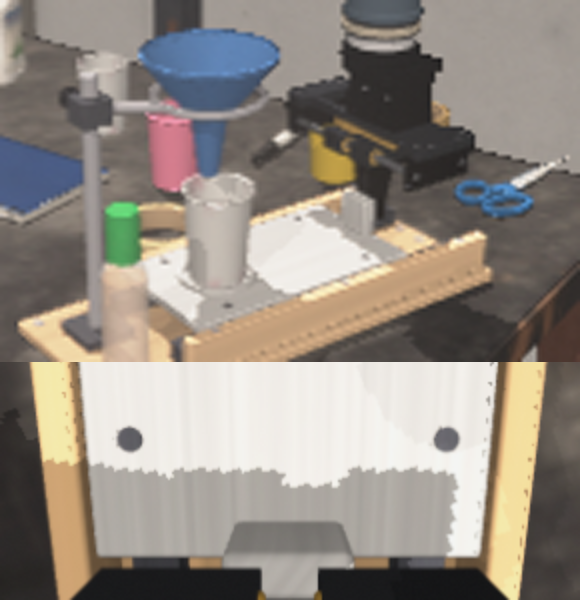

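jog_arm([
  [-1, 0.0003, 0.001, 0, 0, 0, 0],
  [-1, 0.0006, 0.0019, 0, 0, 0, 0],
  [-1, 0.001, 0.0028, 0, 0, 0, 0],
  [-1, 0.0013, 0.0038, 0, 0, 0, 0],
  [-1, 0.0016, 0.0047, 0, 0, 0, 0],
  [-1, 0.0019, 0.0057, 0, 0, 0, 0],
])

```text
time: 9.25
eef_pos: [0.4527, -0.1471, 0.0565]
orientation: [0.698, -0.116, 0.115, -0.697]
contact_force: [-2.0, -5.6, 0.2]
opening: 0.0005
```

```bash
python3 chk.py 6
```

```text
9.25 [ 0.4527 -0.1471  0.0565] [-1.99 -5.63  0.2 ] along 0.07190762276823727 F -5.969509046603426
```

View pics/c6.png

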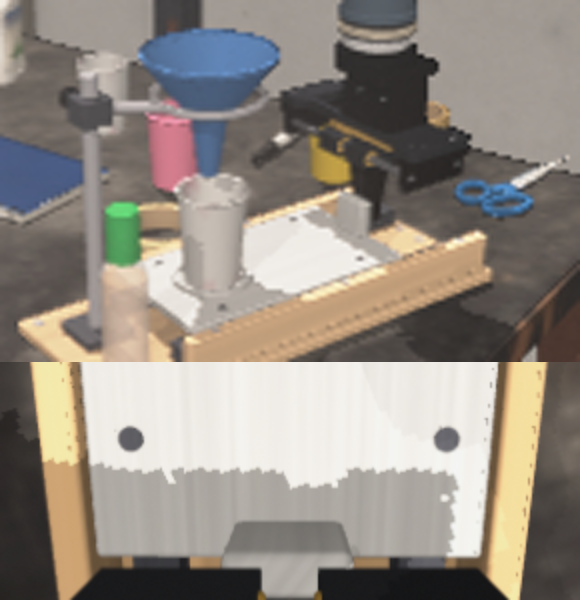

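jog_arm([
  [-1, 0.0003, 0.0007, 0, 0, 0, 0],
  [-1, 0.0005, 0.0014, 0, 0, 0, 0],
  [-1, 0.0007, 0.0021, 0, 0, 0, 0],
  [-1, 0.001, 0.0028, 0, 0, 0, 0],
])

```text
time: 9.75
eef_pos: [0.4538, -0.1436, 0.0565]
orientation: [0.698, -0.115, 0.115, -0.697]
contact_force: [-2.3, -5.0, 0.6]
opening: 0.0005
```

```bash
python3 chk.py 7
```

```text
9.75 [ 0.4538 -0.1436  0.0565] [-2.3  -4.97  0.59] along 0.07556850591423378 F -5.449621808240789
```

View pics/c7.png

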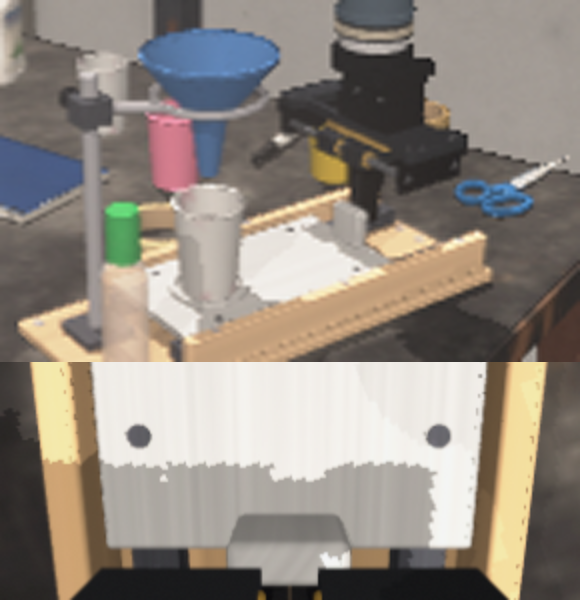

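The wrist view shows the plate edges evenly narrower (92–487 against 78–500 before), and the cup rim is lower in the side view. The board has dropped, so I'm stopping the push and drawing back.

jog_arm([
  [-1, -0.0006, -0.0019, 0, 0, 0, 0],
  [-1, -0.002, -0.006, 0, 0, 0, 0],
  [-1, -0.005, -0.014, 0, 0, 0, 0],
  [-1, -0.01, -0.028, 0, 0, 0, 0],
  [-1, -0.016, -0.047, 0, 0, 0, 0],
  [-1, -0.023, -0.067, 0, 0, 0, 0],
  [-1, -0.029, -0.085, 0, 0, 0, 0],
  [-1, -0.034, -0.1, 0, 0, 0, 0],
  [-1, -0.037, -0.11, 0, 0, 0, 0],
  [-1, -0.037, -0.11, 0.005, 0, 0, 0],
  [-1, -0.037, -0.11, 0.025, 0, 0, 0],
  [-1, -0.037, -0.11, 0.055, 0, 0, 0],
  [-1, -0.037, -0.11, 0.085, 0, 0, 0],
  [-1, -0.037, -0.11, 0.115, 0, 0, 0],
  [-1, -0.037, -0.11, 0.14, 0, 0, 0],
  [-1, -0.037, -0.11, 0.155, 0, 0, 0],
  [-1, -0.037, -0.11, 0.16, 0, 0, 0],
  [-1, -0.037, -0.11, 0.16, 0, 0, 0],
])

```text
time: 11.65
eef_pos: [0.418, -0.252, 0.2171]
orientation: [0.698, -0.114, 0.115, -0.698]
contact_force: [0.2, -0.6, -0.0]
opening: -0.0
```

```bash
python3 look.py 8 side top wrist
python3 - <<'E'
from h import *
from scipy.spatial.transform import Rotation as R
w=pickle.load(open('wrist8.pkl','rb'));o=w['o'];T=np.eye(4);T[:3,:3]=R.from_quat(o['orientation']).as_matrix();T[:3,3]=o['eef_pos']
C=np.linalg.inv(T@w['T_tool_cam']);w['R']=C[:3,:3];w['t']=C[:3,3];pickle.dump(w,open('wrist8.pkl','wb'))
for n,c in(('side8',(200,145,160,115)),('wrist8',(150,0,250,150))):
    x,y,a,b=c;f=pickle.load(open(n+'.pkl','rb'))['color'][y:y+b,x:x+a,::-1];k=800//a
    cv2.imwrite(f'pics/{n}c.png',cv2.resize(f,None,fx=k,fy=k,interpolation=cv2.INTER_CUBIC))
E
```

```text
11.65 [ 0.418  -0.252   0.2171] [ 0.6979 -0.1139  0.1148 -0.6977] [ 0.17 -0.56 -0.04] -8.682839685228286e-06
```

View pics/side8c.png

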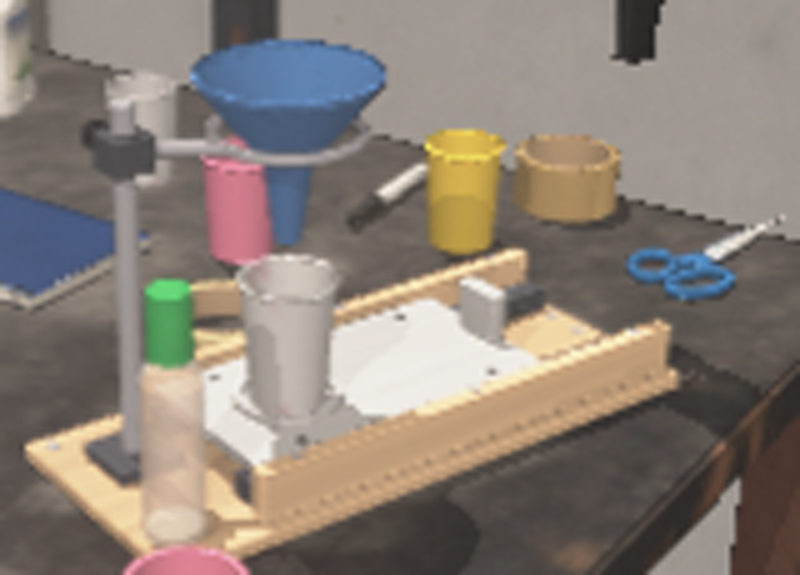

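View pics/wrist8c.png

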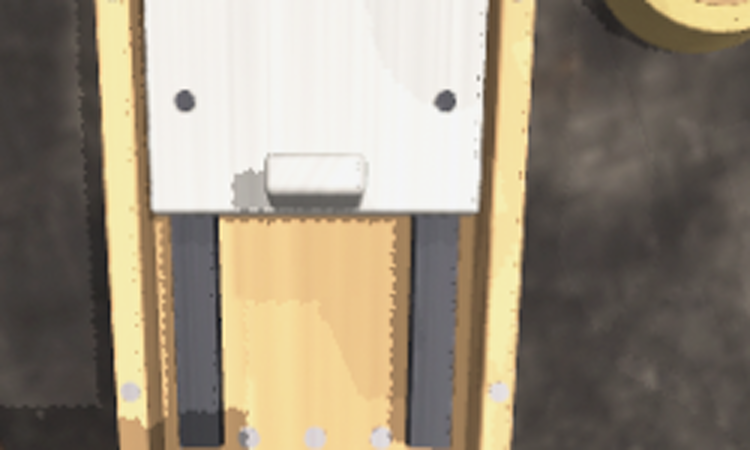

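View pics/top8.png

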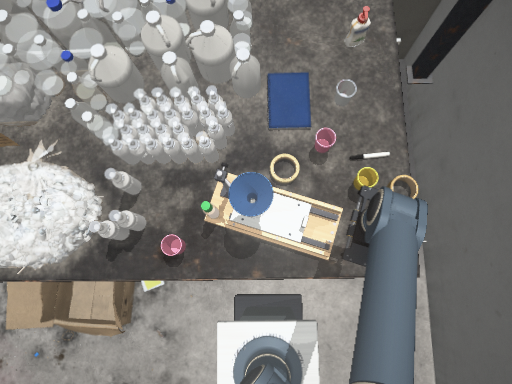

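Run:
```python
from h import *
s=pickle.load(open('side8.pkl','rb'));w=pickle.load(open('wrist8.pkl','rb'))
d=np.array([.3223,.9466]);n=np.array([-.9466,.3223]);F0=np.array([.4293,-.2151])
def st(p):
    q=p[:,:2]-F0;return np.c_[q@d,q@n].round(4).tolist()
S=lambda x,y:[200+(x+.5)/5-.5,145+(y+.5)/5-.5]
W=lambda x,y:[150+(x+.5)/3-.5,(y+.5)/3-.5]
for z in(.04,.05):
    print(z,'wrist tail corners',st(onz(w,[W(152,212),W(480,212)],z)),'holes',st(onz(w,[W(185,101),W(446,101)],z)))
    print('  side holes rearL,rearR,frontL,frontR',st(onz(s,[S(401,317),S(491,371),S(216,378),S(302,440)],z)))
print('cup rim',st(onz(s,[S(288,278)],.129)),'spout side',st(onz(s,[S(286,243)],.155)))
s0=pickle.load(open('side0.pkl','rb'))
print('start holes z.05', st(onz(s0,[S(494,275),S(588,324),S(320,330),S(408,387)],.05)))
```

```text
0.04 wrist tail corners [[0.0881, 0.0637], [0.0886, -0.0662]] holes [[0.1283, 0.0494], [0.1287, -0.0512]]
  side holes rearL,rearR,frontL,frontR [[0.1256, -0.0493], [0.1263, 0.0493], [0.2857, -0.0486], [0.2856, 0.0507]]
0.05 wrist tail corners [[0.0864, 0.0618], [0.0869, -0.0643]] holes [[0.1254, 0.0479], [0.1258, -0.0497]]
  side holes rearL,rearR,frontL,frontR [[0.1383, -0.034], [0.139, 0.063], [0.2956, -0.0333], [0.2956, 0.0643]]
cup rim [[0.2633, 0.0029]] spout side [[0.2662, 0.0046]]
start holes z.05 [[0.038, -0.049], [0.037, 0.0493], [0.1975, -0.0503], [0.1985, 0.0487]]
```

Run:
```python
from h import *
for n,(x,y,a,b) in(('side',(255,165,60,40)),('top',(335,140,60,30))):
    A,B=[pickle.load(open(n+k+'.pkl','rb'))['color'][y:y+b,x:x+a,::-1] for k in('0','8')]
    print(n,cv2.absdiff(A,B).max(2).mean())
    cv2.imwrite(f'pics/m_{n}.png',cv2.resize(np.vstack([A,B]),None,fx=6,fy=6))
```

```text
side 23.543333333333333
top 3.4783333333333335
```

View pics/m_side.png

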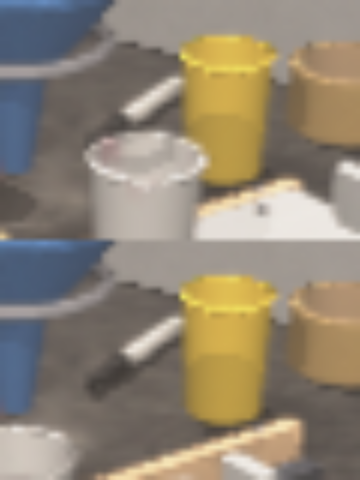

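View pics/m_top.png

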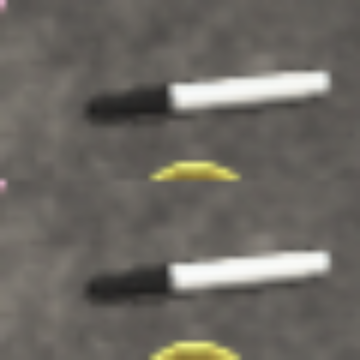

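The marker hasn't moved; the cup was just hiding its cap in the first picture. Everything checks out, so I'm handing in.

```bash
python3 -c "
from bench import *
print(finish_job(),get_obs()['time'])"
```

```text
the job is handed in; nothing more can be done
the job is handed in; nothing more can be done
```

The board is home: I pushed the tab with closed fingertips along the rails for about 88 mm until the board dropped into its notches. I then stopped, drew back and raised the arm clear. It took about 12 s of the 42 s allowed, and the push force read 5–6 N at each check.

**Last checks:**
- **Board:** the side view fits a plate top at 40 mm for all four hole marks (lateral offsets about ±49 mm, as at the start), so it lies flat.
- **Cup:** it stands upright, with its rim centre measured about 3 mm short of the spout and 2 mm to the side. That is within the notch play plus the camera error.
- **Everything else:** the bystanders and look-alikes in view look unmoved, and the contact force is about zero. For the marker I compared the first and last pictures closely, because its cap had looked different; the cup had been hiding it at first.

I saw the drop in the camera images rather than as a change in force, since the force still read about 5 N at that moment. No check failed.

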